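# Hang the slotted bead tray on the stand's pin

## Task

Pick up the plywood bead tray by the tab on top of its tall slotted back plate and hang it on the headed pin of the stand: bring the open end of the slot to the pin from the side, feel for the pin (its height is not known exactly), slide the slot over it to the slot's end, let the tray down until the pin sits in the notch, then let go. Be gentle: never force the tray against the stand, and leave the other things on the desk where they are.

Things in the scene. Friction and masses are not known exactly. Their poses are not given: they have to be found in the camera images.
- tray_grip (a point): Grip point: middle of the tab (44 wide, 8 mm thick, top 20 mm above, 48 mm clear below this point) on the tray's upright back plate; 166 mm above the tray's underside, at the plate's mid-width and mid-thickness. z up, x along the plate's width towards the slot's open end, y square to the plate, to the side where the tray (60 wide, 56 deep, 26 mm tall) sticks out. Tray 0.2 to 0.35 kg, stands upright at first.
- tray_seat (a point): Where the pin's centre line lies in the plate when the tray hangs, 66 mm straight below tray_grip, 100 mm above the underside; same axes. It is in the notch: 11 mm wide (x -5.5 to 5.5 mm from here), top 4 mm above here, open below into the slot.
- tray_slot (a point): Slot's mid-height at its open end, in the plate's +x edge: 30 mm in +x and 14 mm below tray_seat; same axes. The slot is level, 12 mm high (6 above, 6 below this point), from here back 35.5 mm in -x to its closed end, where the notch rises from it. Its upper edge runs on as a beak 16 mm further in +x than the lower lip, which ends here: the beak can be laid on the pin first.
- stand: Fixed stand; origin on the desk below the middle of the pin's free length, z up, +y the way the pin points, away from the post. The tray is slid on towards +x and hangs with its axes parallel to the stand's. Foot 12 mm thick (x -55 to 55, y -60 to 70). Post 24 mm square, face at y = -12, top 166 mm up. It and the pin are rigid: keep forces between tray and stand below 20 N.
- pin_range (a point): Point on the stand 138 mm above its origin, same axes: middle of the pin's possible heights, NOT the pin. The steel pin (8 mm diameter, along y) is on a black clamp collar (34 wide, 22 mm tall, face at y = -7), clamped fast up to 12 mm above or below this point, differently each time and not measured. Shank free from y = -7 to 7, then a round head 18 mm in diameter, 5 thick.
- bead_cup: Bystander, leave it alone: clear bead cup with an upright glass spindle, 76 wide, 90 mm tall. Origin at its underside.
- cutters: Bystander, leave it alone: side cutters with a red and a black handle, lying flat, 150 mm long. Origin at its underside, near the middle.
- bobbin: Bystander, leave it alone: white bobbin, 40 wide, 30 mm tall. Origin at its underside.
- ruler: Bystander, leave it alone: wooden ruler, 200 x 25 x 4 mm. Origin at its underside.
- dish: Bystander, leave it alone: flat white dish, 80 wide, 18 mm tall. Origin at its underside.
- wire_spool: Bystander, leave it alone: roll of copper wire, 70 wide, 45 mm tall. Origin at its underside.
- glue_jar: Bystander, leave it alone: small lidded jar, 44 wide, 55 mm tall. Origin at its underside.
There are look-alikes about, which are no part of the job. Leave any red look-alike of the stand alone.

How it is judged (in metres and radians):
On the way, in this order (a step that is already met when the one before it is completed fails the run):
1. the tray is lifted clear of the desk in the fingers (distance of tray_seat from where it was at the start of the episode above 0.02 m and height (world z) of tray_seat above 0.115 m and contact force between the fingers and tray above 0.5 N), for 0.1 s.
2. the slot has been slid over the pin to its end, the tray still in the fingers (x of tray_seat in the frame of stand between -0.008 and 0.008 m and y of tray_seat in the frame of stand between -0.008 and 0.008 m and z of tray_seat in the frame of stand between 0.105 and 0.16 m and contact force between the fingers and tray above 0.5 N), for 0.05 s.
At the end, for the whole second after the job is handed in: The tray hangs at rest from the stand's pin, released: the pin is in the notch (seat point within 6 mm of the pin's line across, within 8 mm of the middle of its free length, 122 to 154 mm above the desk), the stand carries its weight, and it hangs upright and parallel to the stand within 0.15 rad (x of tray_seat in the frame of stand between -0.006 and 0.006 m and y of tray_seat in the frame of stand between -0.008 and 0.008 m and z of tray_seat in the frame of stand between 0.122 and 0.154 m and contact force between tray and stand above 0.8 N and angle between tray_seat's own z axis and vertical below 0.15 rad and angle between the x axis of tray_seat and the x axis of stand, either way round below 0.15 rad and linear speed of tray below 0.02 m/s and angular speed of tray below 0.2 rad/s); the robot touches nothing.
It fails at once if more than 20 N between the tray and the stand (contact force between tray and stand above 20 N).
It fails at once if a bystander shifted by more than 25 mm (distance of any of bead_cup, cutters, bobbin, ruler, dish, wire_spool, glue_jar from where it was at the start of the episode above 0.025 m).
It also fails if it takes over 54 s, if anything falls off the work surface, if the arm or the gripper's body presses on something with over 40 N, if the wrist force passes 120 N, or if a joint passes its speed limit or range.

## Robot

A 7-joint arm with a two-finger parallel gripper is mounted at the origin on the work surface. World frame = base frame: x ahead of the robot, y to its left, z up, the work surface at z = 0. Lengths are in m, angles in degrees, forces in N, time in s.
With the tool pointing down it reaches from about 0.35 to 0.775 m from the base axis. Payload 3.1 kg.
Tool frame: the origin (TCP) lies on the centre line of the jaws, within the pads' length; the fingertips stand 22 mm ahead of it and the grasp point (between the pads) lies 3 mm ahead of it; z points along the fingers, y is the line along which they close (so a half turn about z gives the same grasp; the last joint's range is limited). The gripper opens to 85 mm and grips with 20 to 120 N. Pads are 22 mm wide; open, the fingers measure 114 mm over their backs; the gripper's body (76 mm by 85 mm) begins 54 mm behind the grasp point. The pads swing forward as they close: fully open they stand 13 mm farther back than shut.
Start: joints at [67.512, 17.813, 0.802, 86.603, -0.252, 75.585, -1.558], TCP at [0.189, -0.517, 0.253] pointing down, gripper open.
Joint ranges: [-154.91, 154.91], [-16.99, 109.72], [-72.82, 74.43], [7.12, 147.25], [-82.49, 262.49], [11.32, 116.49], [-174.64, 174.64]. Speed limits (degrees/s): [159.86, 159.86, 180, 180, 180, 180, 180].

## Interface

Orientations are given as [roll, pitch, yaw] about the fixed x, y, z axes, in that order (R = Rz(yaw) Ry(pitch) Rx(roll)).
In Python, from plant import robot, eyes gives the robot as it stands. The module is installed in compiled form; this text tells all that it offers.
- The arm moves only by the tool send_rows, never from a script. Its argument "deltas" is a list of rows, each an object of numbers: "x", "y", "z": the shift along the tool's x, y, z in mm; "roll": the turn about the tool's z in rad. In form: [{"x": .., "y": .., "z": .., "roll": ..}, ...]. A call has 1 to 12 rows; each row is the pose to reach, as a shift and turn from the pose commanded when the call began, along the tool's axes at that moment; what a row does not reach only later rows make up. A row lasts 1/12 s, in which the tool goes at most 41.7 mm and 7.16 degrees, less where a joint would pass 70% of its speed; a pose out of reach is approached as far as the arm can. A call with a gripper value outside its range is refused whole. "gripper" is the finger opening in mm, from 0 to 85.4, set as the call begins (left out, the last holds). The fingers move at their own pace and stop on an object; "newtons" is the grip in N (left out, the last holds). Time passes only in rows, so rows that repeat a pose let the fingers close. It gives the time, the measured TCP pose, the force, the opening and the grip force at its end, in the units of the state.
- robot.sense(): the state, without advancing time (a new reading comes with each control period).
- eyes.snapshot(name): name is "scene" or "top" or "wrist"; returns a dict with "image" (420x560x3 uint8, red, green, blue), "fx", "fy", "cx", "cy" (pixels), "R" (3x3) and "t" (3): a world point X has camera coordinates R X + t. Camera axes: x right, y down, z forward; pixel columns grow to the right and rows downward; lengths in m; the calibration is good to about 2 mm. A picture is of the moment at which its call begins. There is no depth.
- robot.finish_job(): hands the job in; it is judged then, once.
The state is a dict: "t": time; "joint_positions": joint angles; "joint_vel": joint speeds; "joint_efforts": joint torques, N m; "tcp_pos": TCP position; "eef_rot": TCP orientation; "wrist_force": force on the tool from outside, world axes, zero at the start; "wrist_torque": the same for the moment, N m; "gripper_width": finger opening in m; "gripper_force": force on a finger pad.
Only numpy, scipy, OpenCV 4.12 (cv2) and the standard library are available. Lean on these libraries where they do the work, as an engineer would, in place of code of your own. Each camera call takes 0.05 s, during which the arm holds its last target. There are 200 camera calls.

## Working session

There is one attempt and no reset: what is moved stays moved. The work goes in short steps, Python scripts to look and compute and a tool call to move; the robot and the scene stay as the last step left them, time stands still between calls to the robot, and variables do not carry over. Pictures are saved under pics/ and viewed, at most 10 in all, crops included, and the job is handed in when it is done.

Besides the shell and the picture viewer there is one more tool, called by a JSON object that holds its "op" and its "data". send_rows: Moves the arm, as the interface text tells. Its arguments: {"type":"object","properties":{"deltas":{"type":"array","items":{"type":"object","properties":{"x":{"type":"number"},"y":{"type":"number"},"z":{"type":"number"},"roll":{"type":"number"}}}},"gripper":{"type":"number"},"newtons":{"type":"number"}},"required":["deltas"]}

```bash
mkdir -p pics
cat > h.py <<'E'
import numpy as np, cv2, pickle
from plant import robot, eyes
def snap(cam,name):
    s=eyes.snapshot(cam); cv2.imwrite(f'pics/{name}.png',s['image'][:,:,::-1]); pickle.dump(s,open(f'pics/{name}.pkl','wb')); return s
def load(n): return pickle.load(open(f'pics/{n}.pkl','rb'))
def ray(s,u,v):
    R=np.array(s['R']);t=np.array(s['t']); d=R.T@np.array([(u-s['cx'])/s['fx'],(v-s['cy'])/s['fy'],1]); return -R.T@t,d
def onz(s,u,v,z):
    c,d=ray(s,u,v); return c+d*(z-c[2])/d[2]
def proj(s,X):
    p=np.array(s['R'])@np.array(X)+np.array(s['t']); return np.array([s['fx']*p[0]/p[2]+s['cx'],s['fy']*p[1]/p[2]+s['cy']])
def tri(*o):
    A=np.zeros((3,3));b=np.zeros(3)
    for s,u,v in o:
        c,d=ray(s,u,v); d=d/np.linalg.norm(d); P=np.eye(3)-np.outer(d,d); A+=P;b+=P@c
    X=np.linalg.solve(A,b); return X,[np.round(proj(s,X)-[u,v],1) for s,u,v in o]
E
python3 - <<'E'
from h import *
np.set_printoptions(precision=4,suppress=True)
for c in('scene','top'):
    s=snap(c,c+'0'); print(c,s['fx'],s['cx'],s['cy'],-np.array(s['R']).T@np.array(s['t']),np.array(s['R']).tolist())
    cv2.imwrite(f'pics/{c}0b.png',cv2.resize(s['image'][:,:,::-1],(800,600),interpolation=cv2.INTER_CUBIC))
print(robot.sense())
E
```

```text
scene 425.8546467964821 277.41081434324633 208.55378114875015 [1.2381 0.3393 0.7987] [[-0.5049670366123643, 0.8631369045944904, 0.001725068685240231], [0.5498347018617991, 0.3232129855913673, -0.7702046264296658], [-0.6653496017609641, -0.3879794451670812, -0.6377945261323351]]
top 502.32373690890205 282.5991958135647 211.21725154119522 [ 0.2694 -0.0907  1.3983] [[0.04649976299122216, -0.998904004084672, 0.00534440505289118], [-0.9761371304206914, -0.046574747892751824, -0.21210161591271395], [0.2121180677260143, 0.0046458026578613636, -0.9772330028513392]]
{'t': 0.1, 'joint_positions': array([67.5112, 17.8568,  0.8009, 86.683 , -0.2539, 75.584 , -1.5568]), 'joint_vel': array([ 0.0866, -0.123 ,  0.1009, -0.1996, -0.051 ,  0.071 , -0.052 ]), 'joint_efforts': array([  0.0009, -38.0854,   0.1468, -23.1242,   0.0122,   0.0081,
        -0.    ]), 'tcp_pos': array([ 0.1888, -0.5159,  0.2523]), 'eef_rot': array([-179.878 ,    0.0031,   20.1059]), 'wrist_force': array([ 0.2496, -0.5211,  0.2964]), 'wrist_torque': array([ 0.024 ,  0.0242, -0.0206]), 'gripper_force': 0.0, 'gripper_width': 0.0856232322430675}
```

View pics/scene0b.png

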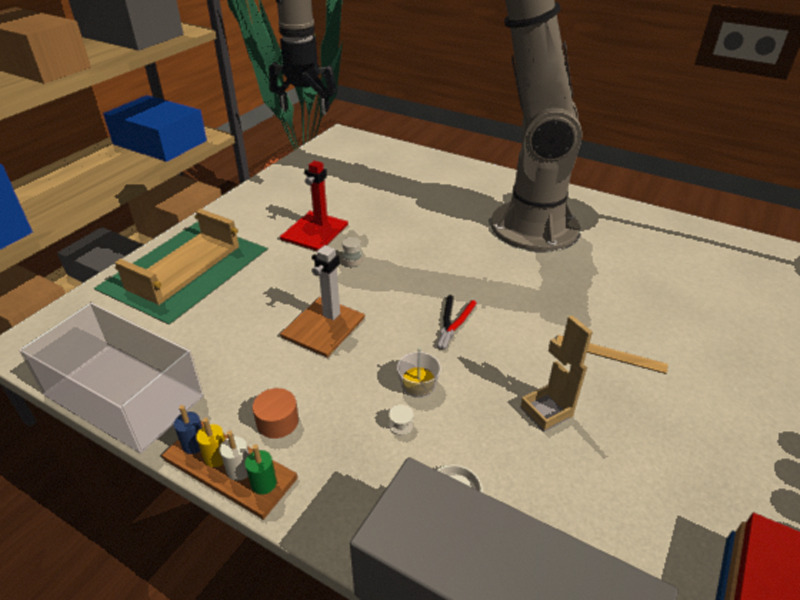

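View pics/top0b.png

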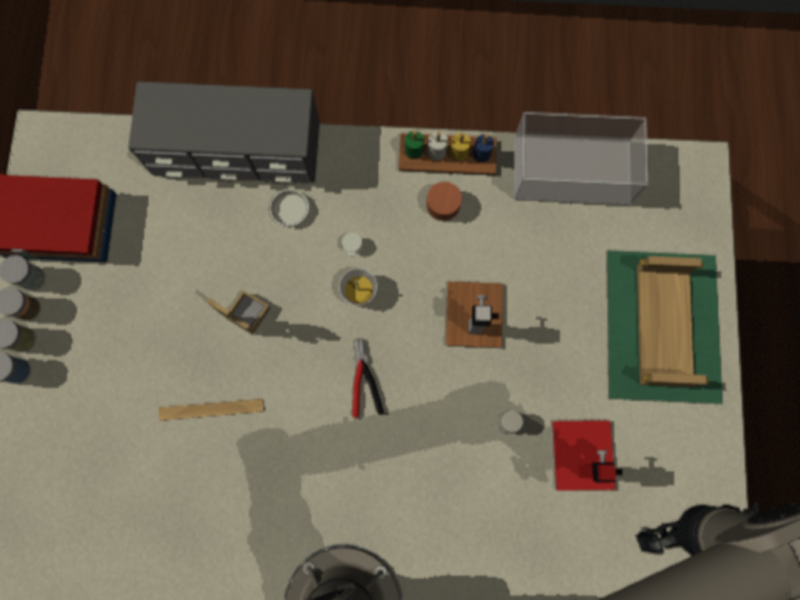

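Scene: the tray is at (555,380) and the grey-post stand with the brown foot at (325,300). The red look-alike stand is behind it at (318,200). Top: the tray is at (235,308), the stand foot centre at (475,315), with the pin pointing up the image (about world +x). I'll take a closer crop of both.

Run:
```python
from h import *
np.set_printoptions(precision=4,suppress=True)
S,T=load('scene0'),load('top0')
def crop(s,x,y,w,h,k): return cv2.resize(s['image'][y:y+h,x:x+w,::-1],(w*k,h*k),interpolation=cv2.INTER_CUBIC)
a=crop(S,355,212,65,95,6); b=crop(T,125,190,75,50,5); c=crop(T,305,190,60,60,5)
im=np.zeros((600,790,3),np.uint8); im[:570,:390]=a; im[:250,400:775]=b; im[260:560,400:700]=c
cv2.imwrite('pics/c1.png',im)
# brown foot
hsv=cv2.cvtColor(T['image'],cv2.COLOR_RGB2HSV); m=cv2.inRange(hsv,(3,100,50),(18,255,200)); 
m2=np.zeros_like(m); m2[190:250,305:360]=m[190:250,305:360]
r=cv2.minAreaRect(cv2.findNonZero(cv2.morphologyEx(m2,cv2.MORPH_OPEN,np.ones((3,3),np.uint8))));bx=cv2.boxPoints(r)
print(bx); P=np.array([onz(T,*p,0.012) for p in bx]); print(P,P.mean(0),np.linalg.norm(P-np.roll(P,1,0),axis=1))
for i in range(4): d=P[(i+1)%4]-P[i]; print(np.degrees(np.arctan2(d[1],d[0])))
```

```text
[[312. 197.]
 [351. 197.]
 [351. 242.]
 [312. 242.]]
[[ 0.6156 -0.1657  0.012 ]
 [ 0.6209 -0.2765  0.012 ]
 [ 0.4917 -0.2788  0.012 ]
 [ 0.4865 -0.1701  0.012 ]] [ 0.5537 -0.2228  0.012 ] [0.1292 0.1109 0.1293 0.1088]
-87.25916851820682
-178.99031978920988
92.71230951566776
1.9537552121887884
```

View pics/c1.png

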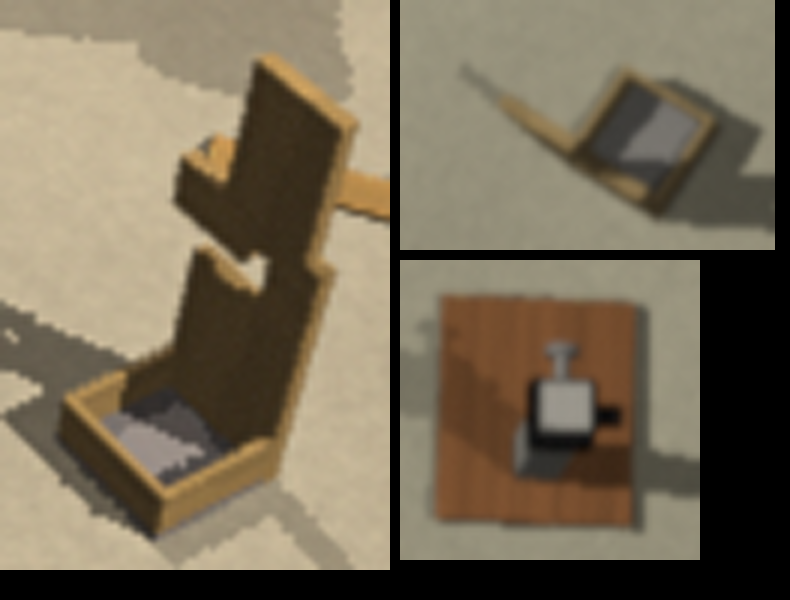

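The crops show the slot opening to image-left in the scene view (towards -Y). The tab's top edge runs from (398,222) to (413.5,233) in scene and is centred near (153,215) in top. The pin sits at about (337,209) in top.

```bash
cat > edge.py <<'E'
from h import *
np.set_printoptions(precision=4,suppress=True)
S,T=load('scene0'),load('top0')
print('tab mid',tri((S,406,227),(T,153.2,214.8)))
L=np.array([onz(T,125+(u-400)/5,190+v/5,0.026) for u,v in((575,155),(655,213))]); d=L[1]-L[0]; print('plate x ang',np.degrees(np.arctan2(d[1],d[0])),L)
a,b=[onz(T,125+(u-400)/5,190+v/5,0.186) for u,v in((505,95),(575,152))]; d=b-a; print(a,b,np.degrees(np.arctan2(d[1],d[0])),np.linalg.norm(d))
# stand edges subpixel: brown-ness
im=T['image'].astype(float); f=im[:,:,0]-im[:,:,2]
print(np.round(f[200:242:6,306:318]).astype(int)); print(np.round(f[200:242:6,344:356]).astype(int))
E
python3 edge.py
```

```text
tab mid (array([0.5089, 0.2345, 0.1825]), [array([-0.3, -0. ]), array([-0.3,  0.1])])
plate x ang -122.76393428657276 [[0.5233 0.255  0.026 ]
 [0.4928 0.2076 0.026 ]]
[0.5221 0.2521 0.186 ] [0.4952 0.2148 0.186 ] -125.84580903866176 0.045997720496706425
[[26 27 28 27 26 26 29 52 68 71 73 71]
 [27 27 26 25 23 22 28 49 61 67 70 71]
 [20 21 21 21 21 21 28 52 60 59 58 57]
 [21 21 21 21 20 22 31 50 59 59 58 58]
 [25 25 25 25 26 25 43 62 66 64 60 58]
 [26 26 26 26 25 28 50 69 74 74 73 70]
 [26 26 27 25 23 29 57 73 75 75 72 71]]
[[73 72 72 71 70 69 69 57 29 16 19 26]
 [72 73 73 71 71 70 69 56 26 16 18 25]
 [72 72 73 71 69 69 67 47 24 15 18 24]
 [37 56 58 59 60 65 64 45 22 15 17 24]
 [50 64 66 65 64 68 65 40 19 15 18 24]
 [38 38 38 37 38 39 34 24 16 15 15 14]
 [66 65 65 65 67 69 63 37 18 16 19 21]]
```

{"op": "send_rows", "data": {"deltas": [{"z":-30,"roll":-0.1},{"z":-60,"roll":-0.2},{"z":-60,"roll":-0.3}]}}

```text
invalid input
```

{"op": "send_rows", "data": {"deltas": [{"x":30,"y":-25,"z":-30,"roll":-0.05},{"x":60,"y":-50,"z":-60,"roll":-0.1},{"x":87,"y":-75,"z":-60,"roll":-0.15},{"x":114,"y":-98,"z":-60,"roll":-0.2},{"x":141,"y":-121,"z":-60,"roll":-0.25},{"x":168,"y":-144,"z":-60,"roll":-0.3},{"x":195,"y":-167,"z":-60,"roll":-0.35},{"x":222,"y":-190,"z":-60,"roll":-0.4},{"x":249,"y":-213,"z":-60,"roll":-0.45},{"x":276,"y":-236,"z":-60,"roll":-0.5},{"x":303,"y":-259,"z":-60,"roll":-0.55},{"x":327,"y":-281,"z":-60,"roll":-0.6}], "gripper": 60, "newtons": 40}}

```text
t: 1.1
tcp_pos: [0.4, -0.138, 0.313]
eef_rot: [-180.0, -0.0, 54.7]
wrist_force: [1.2, -0.4, 0.3]
gripper_width: 0.0599
gripper_force: 0.0
```

Run:
```python
from h import *
np.set_printoptions(precision=4,suppress=True)
s=snap('wrist','w0'); c=-np.array(s['R']).T@np.array(s['t']); print(s['fx'],c,np.array(s['R']))
print('stand',proj(s,(.549,-.223,.14)))
p=np.array([.4,-.138,.313]);a=np.radians(54.7);X=np.array([np.cos(a),np.sin(a),0]);Y=np.array([np.sin(a),-np.cos(a),0])
print('cam offs in tool',X@(c-p),Y@(c-p))
for d in [np.array([.509,.2345,.313])-p]: print(X@d,Y@d)
```

```text
340.63796185416925 [ 0.4481 -0.0697  0.4341] [[ 0.8158 -0.5783 -0.0005]
 [-0.5475 -0.7727  0.3213]
 [-0.1861 -0.2619 -0.947 ]]
stand [476.2901 172.0657]
cam offs in tool 0.08354240090597317 -0.0002710919003295481
0.3669977333626617 -0.1262929677641183
```

{"op": "send_rows", "data": {"deltas": [{"x":33,"y":-12,"z":0,"roll":0},{"x":66,"y":-24,"z":0,"roll":0},{"x":99,"y":-35,"z":0,"roll":0},{"x":132,"y":-46,"z":0,"roll":0},{"x":165,"y":-57,"z":0,"roll":0},{"x":198,"y":-68,"z":0,"roll":0},{"x":231,"y":-80,"z":0,"roll":0},{"x":264,"y":-91,"z":0,"roll":0},{"x":297,"y":-102,"z":0,"roll":0},{"x":330,"y":-114,"z":0,"roll":0},{"x":355,"y":-122,"z":0,"roll":0},{"x":367,"y":-126,"z":0,"roll":0}]}}

```text
t: 2.15
tcp_pos: [0.5095, 0.2359, 0.3123]
eef_rot: [-179.8, -0.1, 54.8]
wrist_force: [0.3, 0.5, -0.4]
gripper_width: 0.0599
gripper_force: 0.0
```

Run:
```python
from h import *
np.set_printoptions(precision=4,suppress=True)
print(robot.sense()['tcp_pos'])
s=snap('wrist','w1'); print(proj(s,(.509,.2345,.186)))
cv2.imwrite('pics/w1b.png',cv2.resize(s['image'][:,:,::-1],(800,600),interpolation=cv2.INTER_CUBIC))
```

```text
[0.5095 0.2359 0.3123]
[283.3573 209.0683]
```

View pics/w1b.png

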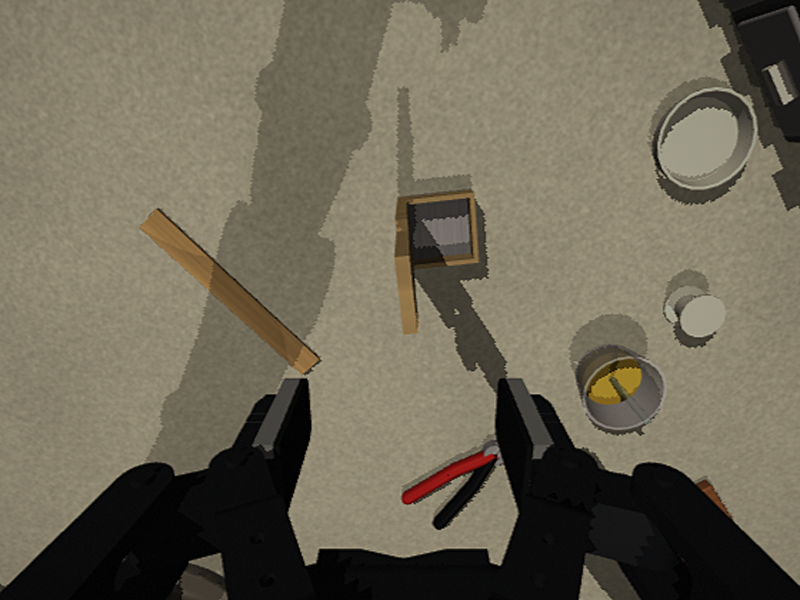

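The wrist view shows the tab's top edge as a strip from about (403,255) to (410,333), in 800-wide pixels, running slightly off the finger direction. I'll measure it.

Run:
```python
from h import *
np.set_printoptions(precision=4,suppress=True)
s=load('w1'); im=s['image'].astype(int)
f=im[:,:,0]-im[:,:,2]
for r in range(150,238,6): 
    x=np.where(f[r,268:300]>55)[0]+268; print(r,x.min() if len(x) else 0,x.max() if len(x) else 0,len(x),im[r,282:284].tolist() )
print(f[226:238,285])
```

```text
150 0 0 0 [[85, 68, 42], [90, 71, 45]]
156 277 284 3 [[103, 82, 51], [104, 83, 52]]
162 0 0 0 [[88, 69, 44], [88, 70, 43]]
168 0 0 0 [[89, 71, 44], [88, 71, 45]]
174 0 0 0 [[87, 70, 43], [86, 69, 42]]
180 276 285 10 [[141, 114, 72], [139, 113, 70]]
186 277 286 10 [[134, 107, 67], [134, 108, 68]]
192 278 287 10 [[133, 107, 67], [134, 108, 67]]
198 278 287 10 [[136, 110, 68], [135, 109, 68]]
204 279 288 10 [[149, 120, 75], [150, 122, 76]]
210 280 289 10 [[146, 118, 74], [148, 120, 77]]
216 280 289 10 [[143, 116, 72], [145, 117, 74]]
222 281 290 10 [[148, 117, 72], [143, 116, 72]]
228 282 292 11 [[141, 116, 75], [141, 112, 68]]
234 0 0 0 [[146, 134, 106], [144, 135, 112]]
[70 71 71 71 70 70 72 78 28 30 30 30]
```

Run:
```python
from h import *
np.set_printoptions(precision=4,suppress=True)
s=load('w1'); im=s['image'].astype(int)
print(im[170:182,280,0])
a,b=onz(s,281,180,.186),onz(s,287.5,233.5,.186)
d=b-a; print(a,b,np.degrees(np.arctan2(d[1],d[0])),np.linalg.norm(d)); u=d/np.linalg.norm(d); m=b-u*.022; print('mid',m)
# height check with top view
T=load('top0');S=load('scene0'); print(proj(T,m),proj(S,m),proj(T,b))
st=robot.sense();p=st['tcp_pos'];y=np.radians(st['eef_rot'][2]);X=np.array([np.cos(y),np.sin(y),0]);Y=np.array([np.sin(y),-np.cos(y),0])
print(X@(m-p)*1e3,Y@(m-p)*1e3)
```

```text
[ 88  87  87  87  87  87  87  87  82 111 141 140]
[0.5208 0.2543 0.186 ] [0.5   0.216 0.186] -118.53333359875859 0.04354633004898771
mid [0.5105 0.2353 0.186 ]
[152.2944 213.9214] [406.1393 226.3467] [159.7038 218.465 ]
-0.9909524604358598 1.8480223204256794
```

{"op": "send_rows", "data": {"deltas": [{"x":-1,"y":2,"z":25,"roll":-0.06},{"x":-1,"y":2,"z":50,"roll":-0.118},{"x":-1,"y":2,"z":75,"roll":-0.118},{"x":-1,"y":2,"z":95,"roll":-0.118},{"x":-1,"y":2,"z":112,"roll":-0.118},{"x":-1,"y":2,"z":125,"roll":-0.118},{"x":-1,"y":2,"z":135,"roll":-0.118},{"x":-1,"y":2,"z":143,"roll":-0.118},{"x":-1,"y":2,"z":143,"roll":-0.118},{"x":-1,"y":2,"z":143,"roll":-0.118}], "gripper": 60}}

```text
t: 3.03
tcp_pos: [0.5113, 0.2294, 0.1703]
eef_rot: [-180.0, 0.0, 61.2]
wrist_force: [-0.1, 0.2, 0.4]
gripper_width: 0.0601
gripper_force: 0.0
```

{"op": "send_rows", "data": {"deltas": [{"x":0,"y":0,"z":0,"roll":0},{"x":0,"y":0,"z":0,"roll":0},{"x":0,"y":0,"z":0,"roll":0},{"x":0,"y":0,"z":0,"roll":0},{"x":0,"y":0,"z":0,"roll":0},{"x":0,"y":0,"z":0,"roll":0},{"x":0,"y":0,"z":0,"roll":0},{"x":0,"y":0,"z":0,"roll":0}], "gripper": 0, "newtons": 50}}

```text
t: 3.7
tcp_pos: [0.511, 0.2296, 0.1702]
eef_rot: [-180.0, 0.0, 61.2]
wrist_force: [-1.2, 0.1, -0.9]
gripper_width: 0.0074
gripper_force: 51.8
```

{"op": "send_rows", "data": {"deltas": [{"x":0,"y":0,"z":-4,"roll":0},{"x":0,"y":0,"z":-12,"roll":0},{"x":0,"y":0,"z":-24,"roll":0},{"x":0,"y":0,"z":-36,"roll":0},{"x":0,"y":0,"z":-50,"roll":-0.05},{"x":0,"y":0,"z":-65,"roll":-0.1},{"x":0,"y":0,"z":-80,"roll":-0.15},{"x":0,"y":0,"z":-95,"roll":-0.2},{"x":0,"y":0,"z":-110,"roll":-0.25},{"x":0,"y":0,"z":-120,"roll":-0.3},{"x":0,"y":0,"z":-128,"roll":-0.34},{"x":0,"y":0,"z":-130,"roll":-0.36}]}}

```text
t: 4.7
tcp_pos: [0.512, 0.2305, 0.3032]
eef_rot: [179.8, -0.1, 81.9]
wrist_force: [1.3, -0.1, -3.2]
gripper_width: 0.007
gripper_force: 51.4
```

Run:
```python
from h import *
np.set_printoptions(precision=4,suppress=True)
st=robot.sense();print(st['tcp_pos'],st['eef_rot'],st['wrist_force'],st['gripper_width'])
T=load('top0')
print('cup',onz(T,360/1.4286,287/1.4286,.05),'bob',onz(T,352/1.4286,243/1.4286,.03))
print('stand pin top view head', onz(T,305+160/5,190+85/5,.138))
for p in (st['tcp_pos'],): 
  y=np.radians(st['eef_rot'][2]);X=np.array([np.cos(y),np.sin(y),0]);Y=np.array([np.sin(y),-np.cos(y),0])
  for q in ([.549,-.223+.13],[.549,-.223+.09]): d=np.array([*q,p[2]])-p; print(X@d*1e3,Y@d*1e3)
```

```text
[0.512  0.2305 0.3032] [179.7889  -0.1495  81.9498] [ 1.2547 -0.0769 -3.2382] 0.006999074687694402
cup [0.5872 0.0014 0.05  ] bob [0.6808 0.0239 0.03  ]
stand pin top view head [ 0.5608 -0.2241  0.138 ]
-315.08069799782766 81.96258215876259
-354.68652865688756 87.5642049420172
```

{"op": "send_rows", "data": {"deltas": [{"x":-8,"y":2,"z":0,"roll":-0.02},{"x":-24,"y":6,"z":0,"roll":-0.05},{"x":-46,"y":11,"z":0,"roll":-0.08},{"x":-70,"y":17,"z":0,"roll":-0.11},{"x":-94,"y":23,"z":0,"roll":-0.14},{"x":-118,"y":29,"z":0,"roll":-0.167},{"x":-142,"y":35,"z":0,"roll":-0.167},{"x":-166,"y":41,"z":0,"roll":-0.167},{"x":-190,"y":47,"z":0,"roll":-0.167},{"x":-214,"y":53,"z":0,"roll":-0.167},{"x":-236,"y":58,"z":0,"roll":-0.167},{"x":-254,"y":63,"z":0,"roll":-0.167}]}}

```text
t: 5.7
tcp_pos: [0.5375, -0.0333, 0.3005]
eef_rot: [-180.0, 0.1, 91.3]
wrist_force: [0.4, 0.3, -3.4]
gripper_width: 0.0074
gripper_force: 51.5
```

Run:
```python
from h import *
np.set_printoptions(precision=4,suppress=True)
st=robot.sense();p=st['tcp_pos'];print(p,st['eef_rot'],st['wrist_force'],st['gripper_width'])
y=np.radians(st['eef_rot'][2]);X=np.array([np.cos(y),np.sin(y),0]);Y=np.array([np.sin(y),-np.cos(y),0])
d=np.array([.549,-.148,p[2]])-p; print(X@d*1e3,Y@d*1e3)
```

```text
[ 0.5375 -0.0333  0.3005] [-179.9891    0.0877   91.2934] [ 0.3818  0.3424 -3.3865] 0.0074281474017103
-114.94873249769222 8.905804579702952
```

{"op": "send_rows", "data": {"deltas": [{"x":-18,"y":3,"z":0,"roll":0},{"x":-36,"y":6,"z":0,"roll":0},{"x":-54,"y":9,"z":0,"roll":0},{"x":-70,"y":9,"z":6,"roll":0},{"x":-84,"y":9,"z":14,"roll":0},{"x":-95,"y":9,"z":24,"roll":0},{"x":-104,"y":9,"z":34,"roll":0},{"x":-108,"y":9,"z":44,"roll":0},{"x":-108,"y":9,"z":50,"roll":0},{"x":-108,"y":9,"z":50,"roll":0},{"x":-108,"y":9,"z":50,"roll":0},{"x":-108,"y":9,"z":50,"roll":0}]}}

```text
t: 6.7
tcp_pos: [0.5498, -0.1369, 0.2509]
eef_rot: [179.9, -0.0, 91.6]
wrist_force: [0.5, -0.2, -3.2]
gripper_width: 0.0075
gripper_force: 51.5
```

Run:
```python
from h import *
np.set_printoptions(precision=4,suppress=True)
st=robot.sense();p=st['tcp_pos'];print(p,st['eef_rot'],st['wrist_force'],st['gripper_width'])
S=snap('scene','s2');T=snap('top','t2');W=snap('wrist','w2')
def crop(s,x,y,w,h,k): return cv2.resize(s['image'][y:y+h,x:x+w,::-1],(w*k,h*k),interpolation=cv2.INTER_CUBIC)
u,v=proj(S,(.55,-.19,.14)).astype(int); print(u,v)
a=crop(S,u-45,v-50,90,100,6); 
u2,v2=proj(T,(.55,-.19,.17)).astype(int); print(u2,v2); b=crop(T,u2-32,v2-35,64,70,4)
im=np.zeros((600,800,3),np.uint8); im[:,:540]=a; im[:280,544:800]=b
w=W['image'][:,:,::-1]; w=cv2.resize(w,(256,192),interpolation=cv2.INTER_AREA); im[300:492,544:]=w
cv2.imwrite('pics/c2.png',im)
```

```text
[ 0.5498 -0.1369  0.2509] [179.9308  -0.0291  91.5611] [ 0.5242 -0.2133 -3.2146] 0.0074717363462128645
233 192
324 207
```

View pics/c2.png

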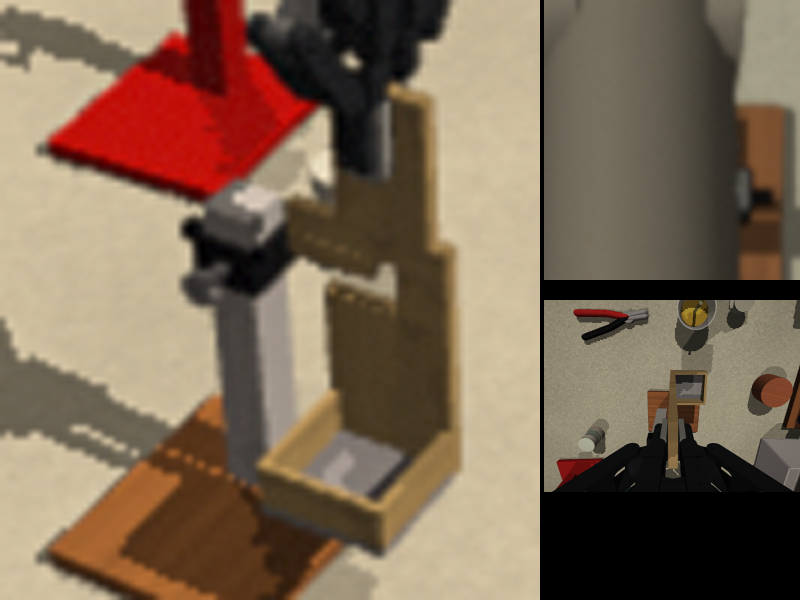

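The scene crop shows the tray hanging upright in the fingers, with the beak tip at (290,215) just to the right of the collar. The pin head is at about (200,285) in the crop. The arm blocks the top view.

Run:
```python
from h import *
np.set_printoptions(precision=4,suppress=True)
T,S=load('top0'),load('scene0')
k=lambda u,v:(305+(u-400)/5-.4,190+(v-260)/5-.4)
print('post top (exp y -24)',onz(T,*k(566.5,405),.166))
print('post corners',[onz(T,*k(*q),.166) for q in((540,380),(593,380),(593,430),(540,430))])
print('head front (y 12)',onz(T,*k(560,341),.138),onz(T,*k(560,341),.15))
# foot edges front/back at columns, half-level crossing
im=T['image'].astype(float);f=im[:,:,0]-im[:,:,2]
for c in(316,322,328,346): print(c,f[194:202,c].astype(int),f[238:247,c].astype(int))
S2=load('s2'); hc=(188+200/6-.4,142+285/6-.4)
c,d=ray(S2,*hc)
for x in(.558,.56,.562): print('head centre',c+d*(x-c[0])/d[0])
print(tri((S2,*hc),(T,*k(560,347))))
# collar/post top-front edge in scene
print('beak tip lower?',[c2+d2*(.554-c2[0])/d2[0] for c2,d2 in [ray(S2,188+290/6,142+q/6) for q in(200,238)]])
# upscaled pin view
b=cv2.resize(S2['image'][168:205,208:250,::-1],None,fx=14,fy=14,interpolation=cv2.INTER_CUBIC);cv2.imwrite('pics/c3.png',b)
```

```text
post top (exp y -24) [ 0.5246 -0.224   0.166 ]
post corners [array([ 0.5368, -0.2105,  0.166 ]), array([ 0.5381, -0.237 ,  0.166 ]), array([ 0.5125, -0.2376,  0.166 ]), array([ 0.5113, -0.2111,  0.166 ])]
head front (y 12) [ 0.5639 -0.223   0.138 ] [ 0.5611 -0.2217  0.15  ]
316 [27 29 37 58 69 72 73 71] [73 72 70 53 28 25 26 26 26]
322 [26 27 34 53 70 74 74 74] [74 74 72 58 32 26 27 26 27]
328 [27 27 28 42 66 73 73 73] [73 74 73 65 40 24 25 27 27]
346 [28 27 28 34 52 69 72 72] [67 68 66 66 53 29 26 27 26]
head centre [ 0.558  -0.2249  0.1411]
head centre [ 0.56   -0.2232  0.1431]
head centre [ 0.562  -0.2216  0.145 ]
(array([ 0.5598, -0.2229,  0.143 ]), [array([0.2, 0. ]), array([ 0.1, -0.1])])
beak tip lower? [array([ 0.554 , -0.1757,  0.1993]), array([ 0.554 , -0.1771,  0.1797])]
```

View pics/c3.png

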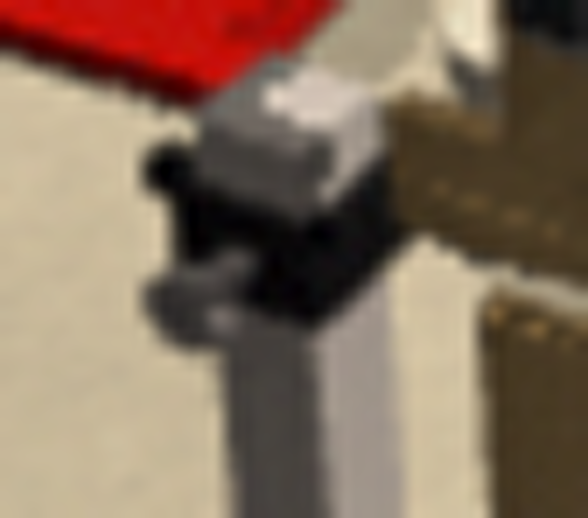

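The pin head triangulates to (0.560, -0.223, 0.143), so the pin is near z 0.143 and the stand origin near (0.5495, -0.2235). I'll put the beak over the pin and feel downward.

{"op": "send_rows", "data": {"deltas": [{"x":-5,"y":0,"z":0,"roll":0},{"x":-13,"y":0,"z":0,"roll":0},{"x":-22,"y":0,"z":0,"roll":0},{"x":-31,"y":0,"z":2,"roll":0},{"x":-40,"y":0,"z":5,"roll":0},{"x":-47,"y":0,"z":8,"roll":0},{"x":-51,"y":0,"z":11,"roll":0},{"x":-53,"y":0,"z":14,"roll":0},{"x":-53,"y":0,"z":16,"roll":0},{"x":-53,"y":0,"z":17,"roll":0},{"x":-53,"y":0,"z":17,"roll":0},{"x":-53,"y":0,"z":17,"roll":0}]}}

```text
t: 7.85
tcp_pos: [0.5509, -0.1905, 0.2334]
eef_rot: [180.0, -0.0, 91.5]
wrist_force: [-0.3, -0.2, -2.5]
gripper_width: 0.0075
gripper_force: 51.5
```

Run:
```python
from h import *
st=robot.sense();print(st['tcp_pos'],st['eef_rot'],st['wrist_force'],st['wrist_torque'])
S=snap('scene','s3');b=cv2.resize(S['image'][150:205,200:255,::-1],None,fx=10,fy=10,interpolation=cv2.INTER_CUBIC);cv2.imwrite('pics/c4.png',b)
```

```text
[ 0.55085674 -0.19053958  0.23340548] [ 1.79988493e+02 -1.82089933e-02  9.15119112e+01] [-0.31293921 -0.2324761  -2.48359888] [0.05662307 0.02783379 0.00371012]
```

View pics/c4.png

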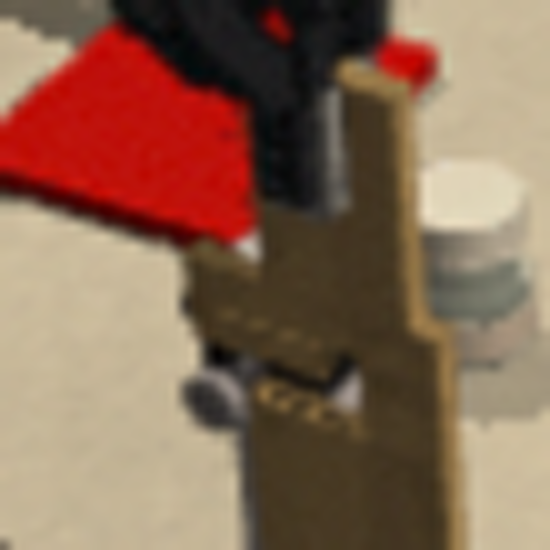

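The pin head at (215,395) sits just left of the lower lip (255,400), with the beak above it. Next I feel down slowly.

{"op": "send_rows", "data": {"deltas": [{"x":0,"y":-0.5,"z":1,"roll":0},{"x":0,"y":-1,"z":2,"roll":0},{"x":0,"y":-1,"z":3,"roll":0},{"x":0,"y":-1,"z":4,"roll":0},{"x":0,"y":-1,"z":4.5,"roll":0},{"x":0,"y":-1,"z":5,"roll":0},{"x":0,"y":-1,"z":5,"roll":0}]}}

```text
t: 8.48
tcp_pos: [0.5497, -0.1914, 0.2281]
eef_rot: [-180.0, -0.0, 91.4]
wrist_force: [-0.1, 0.4, -2.9]
gripper_width: 0.0078
gripper_force: 51.4
```

{"op": "send_rows", "data": {"deltas": [{"x":0,"y":0,"z":0.5,"roll":0},{"x":0,"y":0,"z":1,"roll":0},{"x":0,"y":0,"z":1,"roll":0}]}}

```text
t: 8.73
tcp_pos: [0.5497, -0.1914, 0.2272]
eef_rot: [-180.0, -0.0, 91.4]
wrist_force: [-0.1, -0.8, -3.3]
gripper_width: 0.0076
gripper_force: 51.4
```

{"op": "send_rows", "data": {"deltas": [{"x":0,"y":0,"z":0.5,"roll":0},{"x":0,"y":0,"z":1,"roll":0},{"x":0,"y":0,"z":1,"roll":0}]}}

```text
t: 8.98
tcp_pos: [0.5497, -0.1914, 0.2262]
eef_rot: [-180.0, 0.0, 91.4]
wrist_force: [0.4, -0.1, -3.0]
gripper_width: 0.0073
gripper_force: 51.4
```

{"op": "send_rows", "data": {"deltas": [{"x":0,"y":0,"z":0.5,"roll":0},{"x":0,"y":0,"z":1,"roll":0},{"x":0,"y":0,"z":1,"roll":0}]}}

```text
t: 9.23
tcp_pos: [0.5496, -0.1914, 0.2251]
eef_rot: [-180.0, -0.0, 91.4]
wrist_force: [0.5, -0.2, -3.0]
gripper_width: 0.0071
gripper_force: 51.4
```

{"op": "send_rows", "data": {"deltas": [{"x":0,"y":0,"z":0.5,"roll":0},{"x":0,"y":0,"z":0.5,"roll":0}]}}

```text
t: 9.4
tcp_pos: [0.5497, -0.1914, 0.2247]
eef_rot: [-180.0, -0.0, 91.4]
wrist_force: [-0.4, 0.4, -3.2]
gripper_width: 0.0076
gripper_force: 51.4
```

{"op": "send_rows", "data": {"deltas": [{"x":0,"y":0,"z":0.5,"roll":0},{"x":0,"y":0,"z":0.5,"roll":0}]}}

```text
t: 9.57
tcp_pos: [0.5497, -0.1914, 0.2242]
eef_rot: [-180.0, -0.0, 91.4]
wrist_force: [-0.4, -0.2, -2.2]
gripper_width: 0.0075
gripper_force: 51.4
```

{"op": "send_rows", "data": {"deltas": [{"x":0,"y":0,"z":0.5,"roll":0},{"x":0,"y":0,"z":0.5,"roll":0}]}}

```text
t: 9.73
tcp_pos: [0.5497, -0.1914, 0.2237]
eef_rot: [-180.0, -0.0, 91.4]
wrist_force: [0.0, -1.0, -3.3]
gripper_width: 0.0073
gripper_force: 51.4
```

{"op": "send_rows", "data": {"deltas": [{"x":0,"y":0,"z":0.5,"roll":0},{"x":0,"y":0,"z":0.5,"roll":0}]}}

```text
t: 9.9
tcp_pos: [0.5496, -0.1914, 0.2232]
eef_rot: [-180.0, 0.0, 91.4]
wrist_force: [-0.4, -0.1, -3.4]
gripper_width: 0.0071
gripper_force: 51.4
```

{"op": "send_rows", "data": {"deltas": [{"x":0,"y":0,"z":0.5,"roll":0},{"x":0,"y":0,"z":0.5,"roll":0}]}}

```text
t: 10.07
tcp_pos: [0.5497, -0.1914, 0.2227]
eef_rot: [-180.0, -0.0, 91.4]
wrist_force: [0.1, -0.6, -4.1]
gripper_width: 0.0074
gripper_force: 51.4
```

{"op": "send_rows", "data": {"deltas": [{"x":0,"y":0,"z":0.5,"roll":0},{"x":0,"y":0,"z":0.5,"roll":0}]}}

```text
t: 10.23
tcp_pos: [0.5497, -0.1914, 0.2222]
eef_rot: [-180.0, -0.0, 91.4]
wrist_force: [0.2, -0.3, -2.4]
gripper_width: 0.0075
gripper_force: 51.4
```

{"op": "send_rows", "data": {"deltas": [{"x":0,"y":0,"z":0.5,"roll":0},{"x":0,"y":0,"z":0.5,"roll":0}]}}

```text
t: 10.4
tcp_pos: [0.5498, -0.1914, 0.222]
eef_rot: [180.0, 0.0, 91.4]
wrist_force: [-0.2, 0.3, -1.8]
gripper_width: 0.0073
gripper_force: 51.7
```

Run:
```python
from h import *
st=robot.sense();print(st['tcp_pos'],st['eef_rot'],st['wrist_force'],st['wrist_torque'])
S=snap('scene','s4');b=cv2.resize(S['image'][150:205,200:255,::-1],None,fx=10,fy=10,interpolation=cv2.INTER_CUBIC);cv2.imwrite('pics/c5.png',b)
```

```text
[ 0.54975801 -0.19142123  0.22198543] [1.79991371e+02 1.08732556e-02 9.14357425e+01] [-0.17581465  0.34239966 -1.75964152] [-0.00457543  0.13332729  0.01090736]
```

View pics/c5.png

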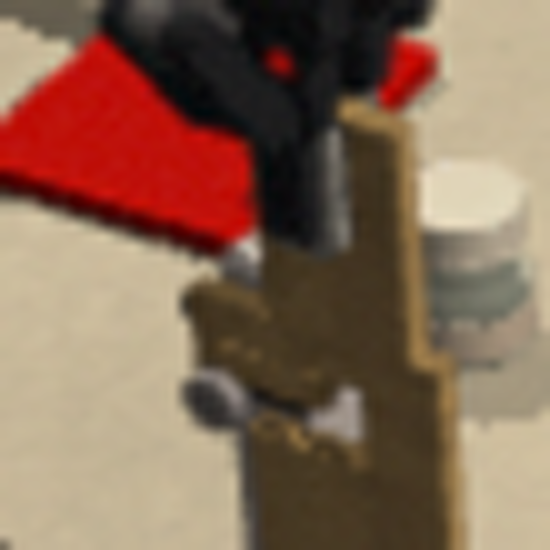

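The wrist force and torque change at TCP z 0.222, so the beak rests on the shank, with the head in front of the plate at (215,400). I'll raise 2 mm and slide.

{"op": "send_rows", "data": {"deltas": [{"x":0,"y":0,"z":-1.2,"roll":0},{"x":0,"y":0,"z":-2.4,"roll":0},{"x":-1,"y":0,"z":-2.4,"roll":0},{"x":-2,"y":0,"z":-2.4,"roll":0},{"x":-3,"y":0,"z":-2.4,"roll":0},{"x":-4,"y":0,"z":-2.4,"roll":0},{"x":-5,"y":0,"z":-2.4,"roll":0},{"x":-6,"y":0,"z":-2.4,"roll":0}]}}

```text
t: 11.12
tcp_pos: [0.5498, -0.1976, 0.2241]
eef_rot: [-180.0, -0.0, 91.4]
wrist_force: [0.3, 0.1, -2.9]
gripper_width: 0.0075
gripper_force: 51.5
```

{"op": "send_rows", "data": {"deltas": [{"x":-1,"y":0,"z":0,"roll":0},{"x":-2,"y":0,"z":0,"roll":0},{"x":-3,"y":0,"z":0,"roll":0},{"x":-4,"y":0,"z":0,"roll":0}]}}

```text
t: 11.45
tcp_pos: [0.55, -0.2015, 0.2242]
eef_rot: [-180.0, 0.0, 91.4]
wrist_force: [0.4, 0.9, -2.7]
gripper_width: 0.0072
gripper_force: 51.5
```

{"op": "send_rows", "data": {"deltas": [{"x":-1,"y":0,"z":0,"roll":0},{"x":-2,"y":0,"z":0,"roll":0},{"x":-3,"y":0,"z":0,"roll":0},{"x":-4,"y":0,"z":0,"roll":0},{"x":-5,"y":0,"z":0,"roll":0},{"x":-6,"y":0,"z":0,"roll":0}]}}

```text
t: 11.95
tcp_pos: [0.5501, -0.2075, 0.2242]
eef_rot: [-180.0, 0.0, 91.4]
wrist_force: [-0.4, -0.8, -3.3]
gripper_width: 0.0075
gripper_force: 51.5
```

{"op": "send_rows", "data": {"deltas": [{"x":-1,"y":0,"z":0,"roll":0},{"x":-2,"y":0,"z":0,"roll":0},{"x":-3,"y":0,"z":0,"roll":0},{"x":-4,"y":0,"z":0,"roll":0},{"x":-5,"y":0,"z":0,"roll":0},{"x":-6,"y":0,"z":0,"roll":0}]}}

```text
t: 12.45
tcp_pos: [0.5503, -0.2135, 0.2242]
eef_rot: [-180.0, 0.0, 91.4]
wrist_force: [0.5, 1.2, -2.3]
gripper_width: 0.0074
gripper_force: 51.5
```

{"op": "send_rows", "data": {"deltas": [{"x":-1,"y":0,"z":0,"roll":0},{"x":-2,"y":0,"z":0,"roll":0},{"x":-3,"y":0,"z":0,"roll":0},{"x":-4,"y":0,"z":0,"roll":0},{"x":-5,"y":0,"z":0,"roll":0},{"x":-6,"y":0,"z":0,"roll":0}]}}

```text
t: 12.95
tcp_pos: [0.5504, -0.2195, 0.2242]
eef_rot: [-180.0, 0.0, 91.4]
wrist_force: [-0.1, 0.1, -2.1]
gripper_width: 0.0073
gripper_force: 51.5
```

{"op": "send_rows", "data": {"deltas": [{"x":-1,"y":0,"z":0,"roll":0},{"x":-2,"y":0,"z":0,"roll":0},{"x":-3,"y":0,"z":0,"roll":0},{"x":-3,"y":0,"z":0,"roll":0}]}}

```text
t: 13.28
tcp_pos: [0.5504, -0.2228, 0.2241]
eef_rot: [-180.0, 0.0, 91.4]
wrist_force: [0.2, 0.2, -4.0]
gripper_width: 0.007
gripper_force: 51.5
```

{"op": "send_rows", "data": {"deltas": [{"x":-0.5,"y":0,"z":0,"roll":0},{"x":-1,"y":0,"z":0,"roll":0},{"x":-1.5,"y":0,"z":0,"roll":0},{"x":-1.5,"y":0,"z":0,"roll":0}]}}

```text
t: 13.62
tcp_pos: [0.5505, -0.2241, 0.2242]
eef_rot: [-180.0, 0.0, 91.4]
wrist_force: [0.5, 0.4, -3.0]
gripper_width: 0.0075
gripper_force: 51.5
```

Now 1 mm at a time, towards the closed end.

{"op": "send_rows", "data": {"deltas": [{"x":-0.5,"y":0,"z":0,"roll":0},{"x":-1,"y":0,"z":0,"roll":0},{"x":-1,"y":0,"z":0,"roll":0}]}}

```text
t: 13.87
tcp_pos: [0.5506, -0.2251, 0.2242]
eef_rot: [180.0, 0.0, 91.4]
wrist_force: [-0.2, 0.4, -3.4]
gripper_width: 0.0073
gripper_force: 51.5
```

{"op": "send_rows", "data": {"deltas": [{"x":-0.5,"y":0,"z":0,"roll":0},{"x":-1,"y":0,"z":0,"roll":0},{"x":-1,"y":0,"z":0,"roll":0}]}}

```text
t: 14.12
tcp_pos: [0.5506, -0.2261, 0.2242]
eef_rot: [-180.0, 0.0, 91.4]
wrist_force: [-0.4, -0.5, -2.4]
gripper_width: 0.0072
gripper_force: 51.5
```

{"op": "send_rows", "data": {"deltas": [{"x":-0.5,"y":0,"z":0,"roll":0},{"x":-1,"y":0,"z":0,"roll":0},{"x":-1,"y":0,"z":0,"roll":0}]}}

```text
t: 14.37
tcp_pos: [0.5506, -0.2271, 0.2242]
eef_rot: [-180.0, 0.0, 91.4]
wrist_force: [0.4, 0.1, -3.3]
gripper_width: 0.0075
gripper_force: 51.5
```

{"op": "send_rows", "data": {"deltas": [{"x":-0.5,"y":0,"z":0,"roll":0},{"x":-1,"y":0,"z":0,"roll":0},{"x":-1,"y":0,"z":0,"roll":0}]}}

```text
t: 14.62
tcp_pos: [0.5506, -0.2281, 0.2242]
eef_rot: [-180.0, 0.0, 91.4]
wrist_force: [-0.1, -0.6, -2.9]
gripper_width: 0.0075
gripper_force: 51.5
```

{"op": "send_rows", "data": {"deltas": [{"x":-0.5,"y":0,"z":0,"roll":0},{"x":-0.5,"y":0,"z":0,"roll":0}]}}

```text
t: 14.78
tcp_pos: [0.5506, -0.2285, 0.2242]
eef_rot: [-180.0, 0.0, 91.4]
wrist_force: [0.0, 1.1, -2.6]
gripper_width: 0.0076
gripper_force: 51.5
```

{"op": "send_rows", "data": {"deltas": [{"x":-0.5,"y":0,"z":0,"roll":0},{"x":-0.5,"y":0,"z":0,"roll":0}]}}

```text
t: 14.95
tcp_pos: [0.5507, -0.229, 0.2242]
eef_rot: [180.0, 0.0, 91.4]
wrist_force: [-0.4, -0.2, -4.0]
gripper_width: 0.0075
gripper_force: 51.5
```

{"op": "send_rows", "data": {"deltas": [{"x":-0.5,"y":0,"z":0,"roll":0},{"x":-0.5,"y":0,"z":0,"roll":0}]}}

```text
t: 15.12
tcp_pos: [0.5507, -0.2295, 0.2242]
eef_rot: [180.0, 0.0, 91.4]
wrist_force: [-0.6, -0.5, -2.9]
gripper_width: 0.0073
gripper_force: 51.5
```

{"op": "send_rows", "data": {"deltas": [{"x":-0.5,"y":0,"z":0,"roll":0},{"x":-0.5,"y":0,"z":0,"roll":0}]}}

```text
t: 15.28
tcp_pos: [0.5507, -0.2299, 0.2242]
eef_rot: [180.0, -0.0, 91.4]
wrist_force: [0.5, 0.6, -3.0]
gripper_width: 0.0073
gripper_force: 51.5
```

Run:
```python
from h import *
st=robot.sense();print(st['tcp_pos'],st['wrist_force'],st['wrist_torque'])
S=snap('scene','s5');b=cv2.resize(S['image'][145:205,190:250,::-1],None,fx=10,fy=10,interpolation=cv2.INTER_CUBIC);cv2.imwrite('pics/c6.png',b)
```

```text
[ 0.55070101 -0.22994945  0.22418033] [ 0.53583315  0.64603805 -3.01216325] [0.01967201 0.03465401 0.00944125]
```

View pics/c6.png

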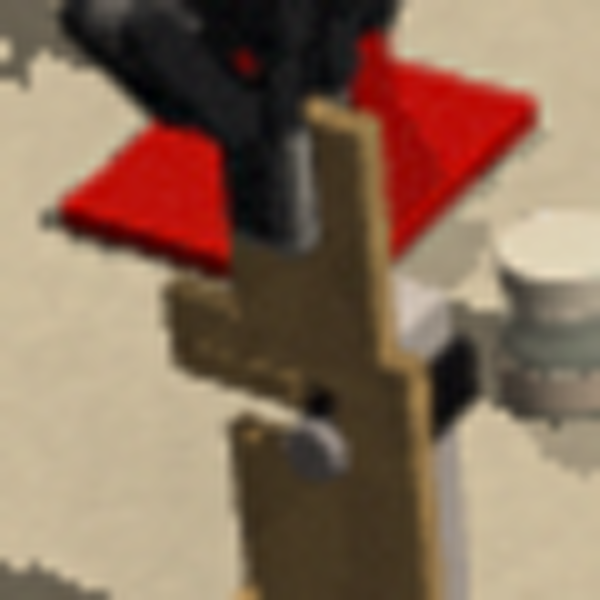

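The notch at (318,400) is right above the pin head at (318,447). I'll keep feeling for the slot's end.

{"op": "send_rows", "data": {"deltas": [{"x":-0.5,"y":0,"z":0,"roll":0},{"x":-0.5,"y":0,"z":0,"roll":0}]}}

```text
t: 15.5
tcp_pos: [0.5507, -0.2301, 0.2242]
eef_rot: [-180.0, -0.0, 91.4]
wrist_force: [-0.3, 0.7, -2.7]
gripper_width: 0.0073
gripper_force: 51.5
```

{"op": "send_rows", "data": {"deltas": [{"x":-0.5,"y":0,"z":0,"roll":0},{"x":-0.5,"y":0,"z":0,"roll":0}]}}

```text
t: 15.67
tcp_pos: [0.5507, -0.2303, 0.2242]
eef_rot: [-180.0, -0.1, 91.5]
wrist_force: [0.1, 0.7, -2.5]
gripper_width: 0.0075
gripper_force: 51.5
```

{"op": "send_rows", "data": {"deltas": [{"x":-0.5,"y":0,"z":0,"roll":0},{"x":-0.5,"y":0,"z":0,"roll":0}]}}

```text
t: 15.83
tcp_pos: [0.5508, -0.2305, 0.2242]
eef_rot: [-180.0, -0.1, 91.5]
wrist_force: [-0.7, 2.7, -2.3]
gripper_width: 0.0075
gripper_force: 51.5
```

The end is felt at TCP y -0.230. I'll back off 1.5 mm to centre the notch, then lower.

{"op": "send_rows", "data": {"deltas": [{"x":1,"y":0,"z":0,"roll":0},{"x":2,"y":0,"z":0,"roll":0},{"x":3,"y":0,"z":0,"roll":0},{"x":3,"y":0,"z":0,"roll":0},{"x":3,"y":0,"z":1,"roll":0},{"x":3,"y":0,"z":2,"roll":0},{"x":3,"y":0,"z":3,"roll":0},{"x":3,"y":0,"z":4,"roll":0}]}}

```text
t: 16.5
tcp_pos: [0.5506, -0.2286, 0.22]
eef_rot: [-180.0, 0.0, 91.4]
wrist_force: [-0.4, -0.1, -2.9]
gripper_width: 0.0073
gripper_force: 51.5
```

{"op": "send_rows", "data": {"deltas": [{"x":0,"y":0,"z":1,"roll":0},{"x":0,"y":0,"z":2,"roll":0},{"x":0,"y":0,"z":3,"roll":0},{"x":0,"y":0,"z":4,"roll":0}]}}

```text
t: 16.83
tcp_pos: [0.5506, -0.2284, 0.2161]
eef_rot: [-180.0, 0.0, 91.4]
wrist_force: [0.4, 1.0, -2.7]
gripper_width: 0.0075
gripper_force: 51.5
```

{"op": "send_rows", "data": {"deltas": [{"x":0,"y":0,"z":1,"roll":0},{"x":0,"y":0,"z":2,"roll":0},{"x":0,"y":0,"z":3,"roll":0},{"x":0,"y":0,"z":3.5,"roll":0}]}}

```text
t: 17.17
tcp_pos: [0.5506, -0.2284, 0.2125]
eef_rot: [-180.0, -0.0, 91.4]
wrist_force: [-0.5, -0.8, -2.7]
gripper_width: 0.0071
gripper_force: 51.5
```

{"op": "send_rows", "data": {"deltas": [{"x":0,"y":0,"z":0.5,"roll":0},{"x":0,"y":0,"z":1,"roll":0},{"x":0,"y":0,"z":1.5,"roll":0},{"x":0,"y":0,"z":1.5,"roll":0}]}}

```text
t: 17.5
tcp_pos: [0.5506, -0.2284, 0.2111]
eef_rot: [-180.0, -0.0, 91.4]
wrist_force: [-0.1, 0.5, -2.6]
gripper_width: 0.0075
gripper_force: 51.5
```

{"op": "send_rows", "data": {"deltas": [{"x":0,"y":0,"z":0.5,"roll":0},{"x":0,"y":0,"z":1,"roll":0},{"x":0,"y":0,"z":1,"roll":0}]}}

```text
t: 17.75
tcp_pos: [0.5506, -0.2284, 0.2101]
eef_rot: [-180.0, -0.0, 91.4]
wrist_force: [0.3, -1.1, -2.5]
gripper_width: 0.0071
gripper_force: 51.5
```

{"op": "send_rows", "data": {"deltas": [{"x":0,"y":0,"z":0.5,"roll":0},{"x":0,"y":0,"z":0.5,"roll":0}]}}

```text
t: 17.92
tcp_pos: [0.5506, -0.2284, 0.21]
eef_rot: [180.0, 0.0, 91.4]
wrist_force: [0.2, 0.1, -0.2]
gripper_width: 0.0078
gripper_force: 51.7
```

The stand now carries the weight. I'll release, opening a little at first.

{"op": "send_rows", "data": {"deltas": [{"x":0,"y":0,"z":0,"roll":0},{"x":0,"y":0,"z":0,"roll":0},{"x":0,"y":0,"z":0,"roll":0},{"x":0,"y":0,"z":0,"roll":0}], "gripper": 14, "newtons": 20}}

```text
t: 18.25
tcp_pos: [0.5512, -0.2284, 0.2103]
eef_rot: [179.9, 0.0, 91.4]
wrist_force: [-0.1, 0.8, 0.4]
gripper_width: 0.0142
gripper_force: 0.2
```

{"op": "send_rows", "data": {"deltas": [{"x":0,"y":0,"z":0,"roll":0},{"x":0,"y":0,"z":0,"roll":0},{"x":0,"y":0,"z":0,"roll":0},{"x":0,"y":0,"z":0,"roll":0},{"x":0,"y":0,"z":0,"roll":0},{"x":0,"y":0,"z":0,"roll":0}], "gripper": 50}}

```text
t: 18.75
tcp_pos: [0.5506, -0.2284, 0.2097]
eef_rot: [-180.0, 0.0, 91.4]
wrist_force: [-0.5, -0.3, 0.1]
gripper_width: 0.0498
gripper_force: 0.0
```

{"op": "send_rows", "data": {"deltas": [{"x":0,"y":0,"z":-5,"roll":0},{"x":0,"y":0,"z":-15,"roll":0},{"x":0,"y":0,"z":-30,"roll":0},{"x":0,"y":0,"z":-45,"roll":0},{"x":0,"y":0,"z":-60,"roll":0},{"x":0,"y":0,"z":-75,"roll":0},{"x":0,"y":0,"z":-90,"roll":0},{"x":0,"y":0,"z":-100,"roll":0},{"x":0,"y":0,"z":-100,"roll":0},{"x":0,"y":0,"z":-100,"roll":0}]}}

```text
t: 19.58
tcp_pos: [0.551, -0.2283, 0.3104]
eef_rot: [179.9, 0.0, 91.4]
wrist_force: [-0.7, 0.0, -0.8]
gripper_width: 0.0501
gripper_force: 0.0
```

Run:
```python
from h import *
st=robot.sense();print(st['tcp_pos'],st['wrist_force'],st['wrist_torque'])
S=snap('scene','s6');b=cv2.resize(S['image'][120:250,170:270,::-1],None,fx=4.6,fy=4.6,interpolation=cv2.INTER_CUBIC);cv2.imwrite('pics/c7.png',b)
```

```text
[ 0.55098353 -0.22828844  0.31044653] [-0.72022144  0.04863887 -0.8494518 ] [0.03194493 0.0315206  0.00645574]
```

View pics/c7.png

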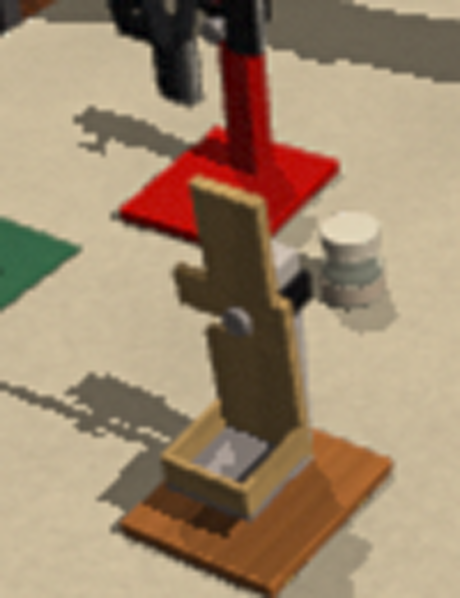

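The tray hangs on the pin (head at (237,320)) and the gripper is clear above it. I'll let it settle, then hand in.

{"op": "send_rows", "data": {"deltas": [{"x":0,"y":0,"z":0,"roll":0},{"x":0,"y":0,"z":0,"roll":0},{"x":0,"y":0,"z":0,"roll":0},{"x":0,"y":0,"z":0,"roll":0},{"x":0,"y":0,"z":0,"roll":0},{"x":0,"y":0,"z":0,"roll":0},{"x":0,"y":0,"z":0,"roll":0},{"x":0,"y":0,"z":0,"roll":0},{"x":0,"y":0,"z":0,"roll":0},{"x":0,"y":0,"z":0,"roll":0},{"x":0,"y":0,"z":0,"roll":0},{"x":0,"y":0,"z":0,"roll":0}]}}

```text
t: 20.63
tcp_pos: [0.5507, -0.2284, 0.3097]
eef_rot: [180.0, 0.0, 91.4]
wrist_force: [0.3, -0.0, 0.2]
gripper_width: 0.0497
gripper_force: 0.0
```

Run:
```python
from h import *
a=load('s6')['image'].astype(int);b=snap('scene','s7')['image'].astype(int)
print((abs(a-b)[155:250,195:245].max(2)>25).sum())
print(robot.finish_job())
```

```text
0
the job is handed in; nothing more can be done
None
```

The tray hangs at rest on the stand's pin, released with the gripper clear, and the job was handed in at about 20.7 s of the 54 s; no verdict was returned.

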